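# Index the vial carousel and lock it

### The job

Turn the vial carousel by its blue knob, click by click, until the fourth vial after the red-capped one (four clicks clockwise, seen from above, from where the red cap is at the yellow pointer) rests in its click at the yellow pointer, without running past it. Then gently press the green button fully home, and seat it there with a push of about 10 newtons for half a second, never above 18, so that the lock pin holds the wheel. Do not spin the wheel, and leave everything else on the bench alone.

Things in the scene. Friction and masses are not known exactly. Their poses are not given: they have to be found in the camera images.
- stand: The fixed carousel stand: a grey base plate (300 by 380 mm, on levelling feet, so its height varies up to 12 mm), on it a grey tower (28 by 40 mm, top at 96 mm) with an aluminium guide block and a yellow pointer. Origin on the wheel's upright axis, 6 mm below the plate's top; z up; +x points from the axis to the tower and pointer. All heights given for the carousel are above this origin.
- wheel (a joint): Angle of the vial wheel about the stand's z axis, rad, growing CLOCKWISE seen from above: 0 with the red-capped vial at the yellow pointer; each click adds 0.628 (36 deg), so the fourth vial after it is there at 2.513. Starts in click 0, 1 or 2, or held by friction half-way between two. A spring roller pulls it into the nearest click when let go; going over on takes about 0.15 N m. Stops at -0.25 and 5.2.
- red_vial (a point): Top centre of the red-capped vial. The wheel is a white disc 210 mm across (top face 45 mm high) with an aluminium rim up to 61 mm that has ten notches. Ten amber vials, 17 mm across, tops at 78 mm, stand on it 60 mm from the axis; one cap is red, the others white. The vials after the red one follow it anticlockwise seen from above.
- knob (a point): Blue bar knob fixed on the wheel's axis, to turn it by: 60 mm long (its x axis), 16 mm wide (its y axis, the way to pinch it), 30 mm tall. This point is the bar's centre, on the axis, 130 mm high. At wheel value 0 its x axis points along the stand's +x; it turns with the wheel. A white dash marks the +x end.
- pin_top (a point): Centre of the top face of the green button (26 mm across, 10 mm thick) on the upright lock pin, 98 mm from the wheel's axis along the stand's +x; 124 mm high when up, 106 mm when fully home. It moves down only.
- pin (a joint): Travel of the lock pin in m: 0 when up, 0.018 when fully home (the button lies on the guide block, a hard stop). It slides against about 4 N of friction and stays where it is left. Its 8 mm round-nosed tip enters a 12 mm wide notch of the wheel's rim after the first 3 mm; with the wheel between clicks it lands on the rim and stops there.
- spare_vial: loose amber vial with a white cap, 22 mm across, 46 mm tall, beside the carousel; a bystander, to be left alone. Origin at the centre of its underside
- cap_jar: white plastic jar with a blue lid, 54 mm across, 60 mm tall, beside the carousel; a bystander, to be left alone. Origin at the centre of its underside
- amber_bottle: amber bottle, 64 mm across, 150 mm tall; a bystander, to be left alone. Origin at the centre of its underside
- solvent_bottle: clear bottle with a blue cap, 86 mm across, 200 mm tall; a bystander, to be left alone. Origin at the centre of its underside
- beaker: glass beaker, 70 mm across, 80 mm tall; a bystander, to be left alone. Origin at the centre of its underside
- driver: screwdriver, 170 mm long, lying on the bench; a bystander, to be left alone. Origin at the centre of its underside
- vial_rack: blue vial rack, 90 by 160 by 55 mm with its vials; a bystander, to be left alone. Origin at the centre of its underside

How it is judged (in metres and radians):
On the way, in this order (a step that is already met when the one before it is completed fails the run):
1. the wheel rests in the fourth click after the red-capped vial, the pin still up (value of joint wheel between 2.4333 and 2.5933 rad and value of joint pin below 0.003 m), for 0.3 s.
2. the green button is pressed fully home and seated there with a push of over 6 N (value of joint pin above 0.0165 m and contact force between the fingers and pin above 6 N and value of joint wheel between 2.4333 and 2.5933 rad), for 0.3 s.
At the end, for the whole second after the job is handed in: The wheel is at rest with the fourth vial after the red-capped one at the pointer (2.513 rad, within 0.05) and the lock pin is fully home in its notch (travel over 16.5 of 18 mm) (value of joint wheel between 2.4633 and 2.5633 rad and value of joint pin above 0.0165 m and velocity of joint wheel between -0.05 and 0.05 rad/s); the robot touches nothing.
It fails at once if the wheel is turned past the wanted vial (more than half a click beyond it) (value of joint wheel above 2.9 rad).
It fails at once if the green button is pressed with more than 18 N (contact force between the fingers and pin above 18 N).
It fails at once if the wheel is spun (faster than 6 rad/s) (velocity of joint wheel above 6 rad/s or velocity of joint wheel below -6 rad/s).
It fails at once if the pin is pushed down into a wrong notch or onto the rim (value of joint pin above 0.004 m and not (value of joint wheel between 2.3933 and 2.6333 rad)).
It fails at once if a bystander is moved more than 30 mm or knocked over (distance of any of spare_vial, cap_jar, amber_bottle, solvent_bottle, beaker, driver, vial_rack from where it was at the start of the episode above 0.03 m or angle between any of spare_vial, cap_jar, amber_bottle, solvent_bottle, beaker, vial_rack's own z axis and vertical above 0.5 rad).
It also fails if it takes over 67 s, if anything falls off the work surface, if the arm or the gripper's body presses on something with over 40 N, if the wrist force passes 120 N, or if a joint passes its speed limit or range.

### The arm

A 6-joint arm with a two-finger parallel gripper is mounted at the origin on the work surface. World frame = base frame: x ahead of the robot, y to its left, z up, the work surface at z = 0. Lengths are in mm, angles in rad, forces in N, time in s.
With the tool pointing down it reaches from about 275 to 1000 mm from the base axis. Payload 8.4 kg.
Tool frame: the origin (TCP) lies on the mounting face of the last link; the fingertips stand 173 mm ahead of it and the grasp point (between the pads) lies 155 mm ahead of it; z points along the fingers, y is the line along which they close (so a half turn about z gives the same grasp; the last joint's range is limited). The gripper opens to 85 mm and grips with 20 to 120 N. Pads are 22 mm wide; open, the fingers measure 114 mm over their backs; the gripper's body (76 mm by 85 mm) begins 54 mm behind the grasp point. The pads swing forward as they close: fully open they stand 13 mm farther back than shut.
Start: joints at [1.315, 0.353, 1.633, -0, 1.155, -0.002], TCP at [156.926, 604.982, 404.681] pointing down, gripper open.
Joint ranges: [-2.63, 2.63], [-0.92, 2.1], [0.06, 2.66], [-1.3, 4.44], [0, 2.69], [-3.02, 3.02]. Speed limits (rad/s): [2.22, 2.22, 2.79, 3.14, 3.14, 3.14].

### API

Orientations are given as [roll, pitch, yaw] about the fixed x, y, z axes, in that order (R = Rz(yaw) Ry(pitch) Rx(roll)).
In Python, from rig import r gives the robot as it stands.
- The arm moves only by the tool apply_moves, never from a script. Its argument "deltas" is a list of rows, each an object with "claw": the gripper command: -1 is fully open, 1 is shut, values between are in proportion; "delta_pos": the shift along the tool's x, y, z in cm, a list of three; "yaw": the turn about the tool's z in rad. In form: [{"claw": claw, "delta_pos": [tx, ty, tz], "yaw": yaw}, ...]. A call has 1 to 8 rows; each row shifts and turns the commanded pose from where the row before left it, along the tool's axes as they then stand; what a row does not reach is not made up. A row lasts 1/8 s, in which the tool goes at most 62.5 mm and 10.7 degrees, less where a joint would pass 70% of its speed; a pose out of reach is approached as far as the arm can. A call with a gripper value outside its range is refused whole. The fingers move at their own pace and stop on an object; "grip_force" is the grip in N (left out, the last holds). Time passes only in rows, so rows that do not move let the fingers close. It gives the time, the measured TCP pose, the force, the opening and the grip force at its end, in the units of the state.
- r.sense(): the state, without advancing time (a new reading comes with each control period).
- r.grab_frame(name): name is "side" or "top"; returns a dict with "img" (384x512x3 uint8, blue, green, red), "z_map" (384x512 float32, mm along the optical axis (not along the pixel's ray), 0 where there is no reading), "fx", "fy", "cx", "cy" (pixels), "dist" ([k1, k2, p1, p2, k3] as OpenCV has them; the pictures are not rectified), "eye" and "rotation" of the camera in the world. Camera axes: x right, y up, looking along -z (the intrinsics and any distortion apply to the point x, -y, -z); pixel columns grow to the right and rows downward; lengths in mm; the calibration is good to about 2 mm. A picture is of the moment at which its call begins.
- r.sign_off(): hands the job in; it is judged then, once.
The state is a dict: "clock": time; "qpos": joint angles; "qvel": joint speeds; "joint_efforts": joint torques, N m; "eef_pos": TCP position; "tcp_rot": TCP orientation; "contact_force": force on the tool from outside, world axes, zero at the start; "wrist_torque": the same for the moment, N m; "opening": opening from 0.0 (shut) to 1.0 (fully open); "grasp_force": force on a finger pad.
Only numpy, scipy, OpenCV 4.12 (cv2) and the standard library are available. Lean on these libraries where they do the work, as an engineer would, in place of code of your own. Each camera call takes 0.05 s, during which the arm holds its last target. There are 200 camera calls.

## Working session

There is one attempt and no reset: what is moved stays moved. The work goes in short steps, Python scripts to look and compute and a tool call to move; the robot and the scene stay as the last step left them, time stands still between calls to the robot, and variables do not carry over. Pictures are saved under pics/ and viewed, at most 10 in all, crops included, and the job is handed in when it is done.

Besides the shell and the picture viewer there is one more tool, called after "Request:" as name(argument=value, ...) on one line, values as JSON. apply_moves: Moves the arm, as the interface text tells. Its arguments: {"type":"object","properties":{"deltas":{"type":"array"},"grip_force":{"type":"number"}},"required":["deltas"]}

```bash
mkdir -p pics; cat > h.py <<'E'
import numpy as np, cv2
from rig import r
def ray(f,u,v):
    K=np.array([[f['fx'],0,f['cx']],[0,f['fy'],f['cy']],[0,0,1.]])
    p=cv2.undistortPoints(np.array([[[u,v]]],float),K,np.array(f['dist'],float))[0,0]
    return np.array(f['eye'],float),np.array(f['rotation'],float)@np.array([p[0],-p[1],-1.])
def onz(f,u,v,z):
    e,d=ray(f,u,v); return e+d*(z-e[2])/d[2]
def depth(f,u,v):
    e,d=ray(f,u,v); return e+d*f['z_map'][int(v),int(u)]
E
python3 - <<'E'
from h import *
print(r.sense())
for n in('top','side'):
    f=r.grab_frame(n); cv2.imwrite(f'pics/{n}0.png',f['img']); print(n,f['eye'],f['rotation'])
    hsv=cv2.cvtColor(f['img'],cv2.COLOR_BGR2HSV)
    for c,lo,hi in(('blue',(100,120,50),(128,255,255)),('green',(45,100,50),(85,255,255)),('yellow',(22,130,100),(34,255,255)),('red',(0,160,80),(6,255,255))):
        m=cv2.inRange(hsv,lo,hi); k,l,s,ce=cv2.connectedComponentsWithStats(m)
        for i in range(1,k):
            if s[i,4]>25: print(c,s[i],ce[i].round(1),depth(f,*ce[i]).round(1))
E
```

```text
{'clock': 0.0, 'qpos': array([ 1.31462063e+00,  3.53655927e-01,  1.63412767e+00,  1.14868815e-05,
        1.15517830e+00, -2.38666637e-03]), 'qvel': array([-4.29344326e-04, -2.10045377e-04, -2.07190895e-03,  1.47171133e-04,
       -3.20752939e-04,  9.10301576e-05]), 'joint_efforts': array([ 1.92934249e-04, -6.05245042e+01, -3.42065799e+01, -2.74845047e-05,
        9.38231475e-03, -3.86122878e-06]), 'eef_pos': array([156.85332956, 604.76204925, 403.95941695]), 'tcp_rot': array([-3.14022344e+00, -1.37704960e-05,  2.88779897e+00]), 'contact_force': array([ 0.0275631 ,  0.42790031, -1.29700708]), 'wrist_torque': array([0.00311183, 0.0106353 , 0.00428036]), 'grasp_force': 0.0, 'opening': 0.9993352747231425}
top [ 271.25406374  -12.17473129 1494.68158997] [ 0.15392749 -0.00156825 -1.56782952]
blue [ 3 93  9  8 52] [ 7.4 96.2] [2399.5 2116.1 3622.9]
blue [ 97 122  13  13 133] [103.3 127.9] [2299.  2015.6 3522.4]
blue [347 133  52  39 882] [372.  153.6] [2691.1 2407.7 3914.6]
blue [262 167  18  11  80] [269.5 172. ] [2418.9 2135.4 3642.3]
blue [311 166  15  14 170] [317.8 172.5] [2572.1 2288
[... 167 characters left out ...]
2357  1169.51775968] [ 0.75104694 -0.01786212 -0.71460587]
blue [187  50   7   8  41] [190.2  53.8] [1035.5  440.4 2347.4]
blue [211  88  10   9  70] [215.9  91.6] [ 909.7  314.6 2221.6]
blue [  0  93  36  54 813] [ 17.4 123.1] [ 396.1 -199.  1708. ]
blue [276 189  18  13 151] [284.1 194.7] [ 901.   305.9 2212.9]
blue [313 231  16  14 187] [320.5 237.6] [ 972.9  377.9 2284.9]
blue [ 359  249   58   56 1076] [386.7 279.5] [1086.  491. 2398.]
green [ 52  60  17  11 106] [60.5 65.2] [ 473.8 -121.2 1785.8]
green [ 64  98  17  11 103] [ 72.  102.8] [ 548.2  -46.9 1860.1]
green [298 176   8   7  44] [301.9 179. ] [ 994.7  399.6 2306.6]
red [324 334  25  34 336] [336.  350.9] [ 854.9  259.8 2166.9]
```

View pics/top0.png

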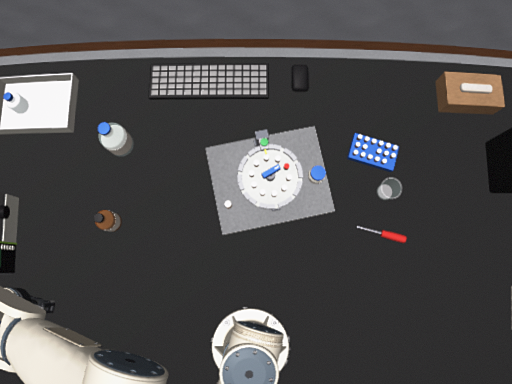

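View pics/side0.png

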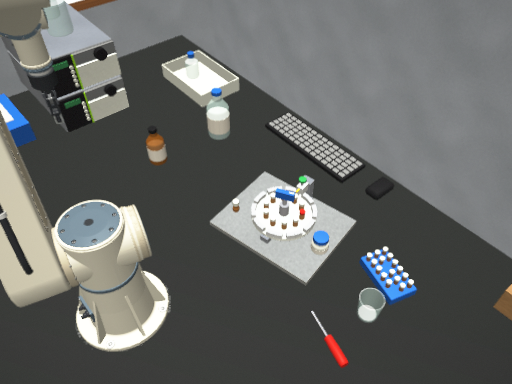

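The top view shows the wheel near (269,176), the green button at (264,141), the blue knob at (270,172) and the red cap near (286,167). The jar is at (317,173), close on the right. The side view agrees. `rotation` is given as rpy, so I'll correct the helper.

```bash
sed -i "s/np.array(f\['rotation'\],float)@/Rotation.from_euler('xyz',f['rotation']).as_matrix()@/; s/^from rig/from scipy.spatial.transform import Rotation\nfrom rig/" h.py
python3 - <<'E'
from h import *
def comps(f,lo,hi,box):
    hsv=cv2.cvtColor(f['img'],cv2.COLOR_BGR2HSV); m=cv2.inRange(hsv,lo,hi); o=np.zeros_like(m); x0,y0,x1,y1=box; o[y0:y1,x0:x1]=m[y0:y1,x0:x1]
    k,l,s,c=cv2.connectedComponentsWithStats(o); i=1+np.argmax(s[1:,4]); print(s[i],c[i].round(1)); return c[i],(l==i)
def tri(a,b):
    (e1,d1),(e2,d2)=a,b; d1=d1/np.linalg.norm(d1); d2=d2/np.linalg.norm(d2)
    t=np.linalg.lstsq(np.c_[d1,-d2],e2-e1,rcond=None)[0]; p,q=e1+t[0]*d1,e2+t[1]*d2
    return ((p+q)/2).round(1),np.linalg.norm(p-q).round(1)
T=r.grab_frame('top');S=r.grab_frame('side')
for n,lo,hi,bt,bs in(('green',(45,100,50),(85,255,255),(250,130,280,150),(290,170,315,190)),('knob',(100,120,50),(128,255,255),(255,160,290,185),(270,180,300,210)),('red',(0,140,60),(8,255,255),(275,155,295,180),(290,200,310,225)),('jar',(100,120,50),(128,255,255),(305,160,335,185),(310,225,335,255))):
    a,ma=comps(T,lo,hi,bt); b,mb=comps(S,lo,hi,bs)
    print(n,tri(ray(T,*a),ray(S,*b)),'depth',depth(T,*a).round(1),depth(S,*b).round(1))
    if n=='knob':
        ys,xs=np.nonzero(ma); P=np.array([onz(T,x,y,150)[:2] for x,y in zip(xs,ys)]); 
        (c,wh,an)=cv2.minAreaRect(P.astype(np.float32)); bx=cv2.boxPoints((c,wh,an)); print(c,wh,an,bx)
        w,v=np.linalg.eigh(np.cov(P.T)); print('axis deg',np.degrees(np.arctan2(v[1,1],v[0,1])))
for n,f,b in(('t',T,(215,120,345,240)),('s',S,(205,165,365,275))):
    c=f['img'][b[1]:b[3],b[0]:b[2]]; cv2.imwrite(f'pics/{n}c.png',cv2.resize(c,None,fx=5,fy=5,interpolation=cv2.INTER_CUBIC))
E
```

```text
[261 138   7   8  43] [264.1 141.6]
[298 176   9   7  45] [302. 179.]
green (array([643.4, -42.5, 137.7]), np.float64(1.5)) depth [642.6 -42.  138.4] [645.9 -41.3 135.4]
[262 167  18  11  79] [269.4 172. ]
[276 189  18  13 150] [284.1 194.7]
knob (array([547.5, -59.4, 143.4]), np.float64(4.8)) depth [543.5 -57.7 153.1] [543.3 -66.8 153. ]
(546.6246948242188, -61.66223907470703) (16.00788116455078, 57.25629425048828) 30.38648796081543 [[525.23926  -41.015293]
 [554.2012   -90.406456]
 [568.01013  -82.30919 ]
 [539.0482   -32.918022]]
axis deg 116.84587141605532
[284 164   5   5  20] [286.1 166. ]
[300 208   5   8  30] [301.8 211.4]
red (array([ 576.9, -113.9,   91.3]), np.float64(3.2)) depth [ 575.  -112.8   93.8] [ 584.6 -109.3   82. ]
[311 166  15  14 170] [317.8 172.5]
[313 231  16  14 187] [320.5 237.6]
jar (array([ 559.3, -216.6,   74.5]), np.float64(1.4)) depth [ 558.4 -216.    75.7] [ 558.  -218.4   77.6]
```

View pics/tc.png

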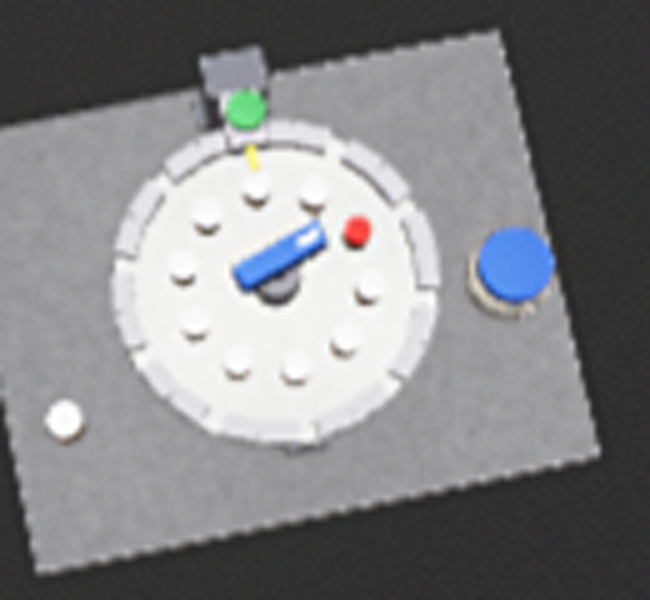

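View pics/sc.png

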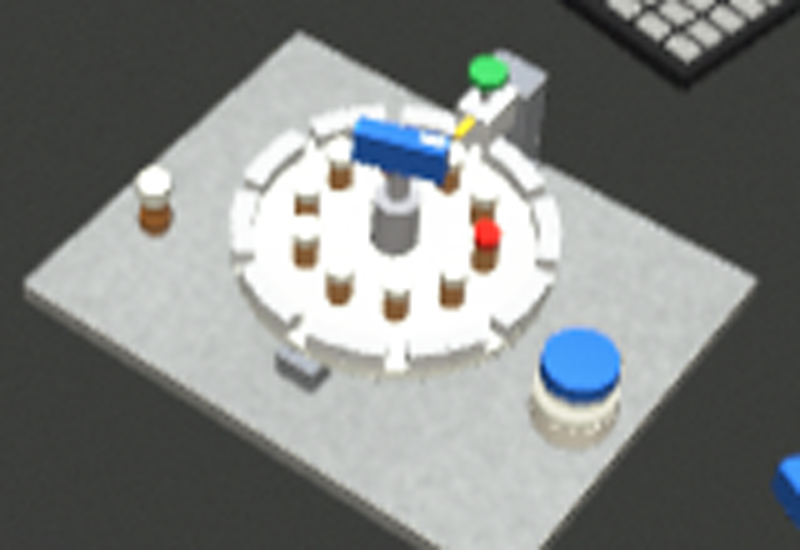

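The wheel is in click 2: knob yaw is about -60° with the stand at about 11.5°, so it reads about 72°, and the red cap agrees. It needs 72° more clockwise. The axis is near (547,-61.5) and the stand origin is near z = 13.5. That leaves the jar and spare vial clear of the approach.

Request:
apply_moves(deltas=[{"claw":-1,"delta_pos":[-4.2,-4.2,0],"yaw":0},{"claw":-1,"delta_pos":[-4.2,-4.2,0],"yaw":0},{"claw":-1,"delta_pos":[-4.2,-4.2,0],"yaw":0},{"claw":-1,"delta_pos":[-4.2,-4.2,0],"yaw":0},{"claw":-1,"delta_pos":[-4.2,-4.2,0],"yaw":0},{"claw":-1,"delta_pos":[-4.2,-4.2,0],"yaw":0},{"claw":-1,"delta_pos":[-4.2,-4.2,0],"yaw":0},{"claw":-1,"delta_pos":[-4.2,-4.2,0],"yaw":0}], grip_force=40)

```text
clock: 1.2
eef_pos: [398.4, 193.6, 404.9]
tcp_rot: [3.141, 0.001, 2.888]
contact_force: [0.4, 0.1, -0.4]
opening: 0.999
grasp_force: 0.0
```

Request:
apply_moves(deltas=[{"claw":-1,"delta_pos":[-4.2,-4.2,0],"yaw":0},{"claw":-1,"delta_pos":[-4.2,-4.2,0],"yaw":0},{"claw":-1,"delta_pos":[-4.2,-4.2,0],"yaw":0},{"claw":-1,"delta_pos":[0,0,0],"yaw":0.16},{"claw":-1,"delta_pos":[0,0,0],"yaw":0.16},{"claw":-1,"delta_pos":[0,0,0],"yaw":0.16},{"claw":-1,"delta_pos":[0,0,0],"yaw":0.16},{"claw":-1,"delta_pos":[0,0,0],"yaw":0.15}])

```text
clock: 2.2
eef_pos: [488.0, 41.7, 404.6]
tcp_rot: [-3.141, -0.0, 2.093]
contact_force: [-0.4, -0.1, -1.3]
opening: 1.002
grasp_force: 0.0
```

Request:
apply_moves(deltas=[{"claw":-1,"delta_pos":[0,0,0],"yaw":0},{"claw":-1,"delta_pos":[0,0,0],"yaw":0}])

```text
clock: 2.45
eef_pos: [488.1, 41.8, 404.7]
tcp_rot: [-3.142, 0.0, 2.101]
contact_force: [0.2, -0.2, 0.8]
opening: 0.994
grasp_force: 0.0
```

Request:
apply_moves(deltas=[{"claw":-1,"delta_pos":[-4,0,0],"yaw":0},{"claw":-1,"delta_pos":[-4,-0.1,0],"yaw":0},{"claw":-1,"delta_pos":[-3.9,0,0],"yaw":0},{"claw":-1,"delta_pos":[0,0,3],"yaw":0},{"claw":-1,"delta_pos":[0,0,2.4],"yaw":0},{"claw":-1,"delta_pos":[0,0,0],"yaw":0}])

```text
clock: 3.2
eef_pos: [546.4, -61.6, 349.1]
tcp_rot: [-3.139, -0.002, 2.099]
contact_force: [-0.1, -0.1, -1.2]
opening: 1.0
grasp_force: 0.0
```

```bash
python3 - <<'E'
from h import *
print(r.sense()['eef_pos'],r.sense()['tcp_rot'])
o=[]
for n,b in(('top',(215,120,345,240)),('side',(225,120,355,240))):
    f=r.grab_frame(n); o.append(cv2.resize(f['img'][b[1]:b[3],b[0]:b[2]],(390,360),interpolation=cv2.INTER_CUBIC))
cv2.imwrite('pics/a.png',np.hstack(o))
E
```

```text
[546.42549262 -61.6169352  349.07278642] [-3.13862564e+00 -2.21362914e-03  2.09947715e+00]
```

View pics/a.png

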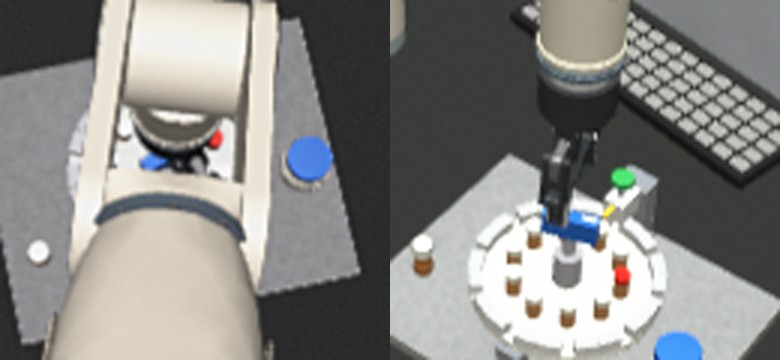

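The side view shows the open fingers straddling the blue bar (about (570,222) in the composite) with nothing near them. I'll descend and pinch.

Request:
apply_moves(deltas=[{"claw":-1,"delta_pos":[0,0,2.4],"yaw":0},{"claw":-1,"delta_pos":[0,0,2.2],"yaw":0},{"claw":0,"delta_pos":[0,0,0],"yaw":0},{"claw":0.4,"delta_pos":[0,0,0],"yaw":0},{"claw":1,"delta_pos":[0,0,0],"yaw":0},{"claw":1,"delta_pos":[0,0,0],"yaw":0},{"claw":1,"delta_pos":[0,0,0],"yaw":0},{"claw":1,"delta_pos":[0,0,0],"yaw":0}])

```text
clock: 4.3
eef_pos: [547.9, -61.3, 305.8]
tcp_rot: [3.139, 0.001, 2.098]
contact_force: [2.6, 3.1, 5.8]
opening: 0.177
grasp_force: 43.4
```

Request:
apply_moves(deltas=[{"claw":1,"delta_pos":[0,0,0],"yaw":0},{"claw":1,"delta_pos":[0,0,0],"yaw":0}])

```text
clock: 4.55
eef_pos: [547.9, -61.3, 305.8]
tcp_rot: [3.139, 0.001, 2.098]
contact_force: [1.5, 3.4, 7.0]
opening: 0.177
grasp_force: 43.4
```

```bash
python3 -c "
from h import *
s=r.sense()
for k in('clock','eef_pos','tcp_rot','contact_force','wrist_torque','opening','grasp_force'):print(k,s[k])"
```

```text
clock 4.55
eef_pos [547.94405937 -61.33349107 305.82408475]
tcp_rot [3.13905961e+00 1.05094657e-03 2.09766714e+00]
contact_force [1.45176049 3.41138434 6.95477422]
wrist_torque [ 0.47273652 -0.15523333 -0.04538801]
opening 0.17703948435952538
grasp_force 43.39059054851532
```

Request:
apply_moves(deltas=[{"claw":1,"delta_pos":[0,0,0],"yaw":0.1},{"claw":1,"delta_pos":[0,0,0],"yaw":0.1},{"claw":1,"delta_pos":[0,0,0],"yaw":0.1},{"claw":1,"delta_pos":[0,0,0],"yaw":0.1},{"claw":1,"delta_pos":[0,0,0],"yaw":0.1},{"claw":1,"delta_pos":[0,0,0],"yaw":0.1},{"claw":1,"delta_pos":[0,0,0],"yaw":0.03},{"claw":1,"delta_pos":[0,0,0],"yaw":0}])

```text
clock: 5.55
eef_pos: [548.4, -61.2, 305.8]
tcp_rot: [3.138, -0.001, 1.467]
contact_force: [5.2, 4.4, 3.4]
opening: 0.175
grasp_force: 43.0
```

```bash
python3 - <<'E'
from h import *
s=r.sense()
for k in('clock','eef_pos','tcp_rot','contact_force','wrist_torque','opening','grasp_force'):print(k,s[k])
o=[]
for n,b in(('top',(215,120,345,240)),('side',(225,120,355,240))):
    f=r.grab_frame(n); o.append(cv2.resize(f['img'][b[1]:b[3],b[0]:b[2]],(390,360),interpolation=cv2.INTER_CUBIC))
cv2.imwrite('pics/b.png',np.hstack(o))
E
```

```text
clock 5.55
eef_pos [548.38665359 -61.18070633 305.84474815]
tcp_rot [ 3.13762679e+00 -9.69445510e-04  1.46725029e+00]
contact_force [5.23723817 4.43635931 3.44613927]
wrist_torque [ 0.70424986 -0.4611713  -0.01963865]
opening 0.17478489503801226
grasp_force 43.046119809150696
```

View pics/b.png

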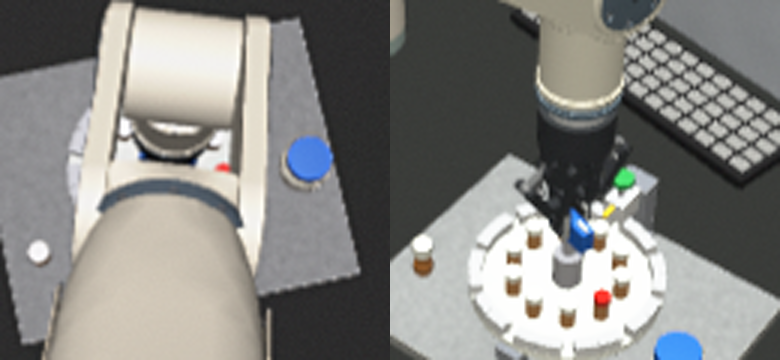

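The red cap moved on exactly one position clockwise, from (622,275) to (602,298) in the composite, so the wheel is at click 3. One more click.

Request:
apply_moves(deltas=[{"claw":1,"delta_pos":[0,0,0],"yaw":0.1},{"claw":1,"delta_pos":[0,0,0],"yaw":0.1},{"claw":1,"delta_pos":[0,0,0],"yaw":0.1},{"claw":1,"delta_pos":[0,0,0],"yaw":0.1},{"claw":1,"delta_pos":[0,0,0],"yaw":0.1},{"claw":1,"delta_pos":[0,0,0],"yaw":0.1},{"claw":1,"delta_pos":[0,0,0],"yaw":0.03},{"claw":1,"delta_pos":[0,0,0],"yaw":0}])

```text
clock: 6.65
eef_pos: [548.8, -61.4, 305.8]
tcp_rot: [3.138, -0.004, 0.837]
contact_force: [8.2, 4.1, 1.0]
opening: 0.176
grasp_force: 42.7
```

Request:
apply_moves(deltas=[{"claw":0.6,"delta_pos":[0,0,0],"yaw":0},{"claw":0.4,"delta_pos":[0,0,0],"yaw":0},{"claw":0,"delta_pos":[0,0,0],"yaw":0},{"claw":-0.5,"delta_pos":[0,0,0],"yaw":0},{"claw":-0.5,"delta_pos":[0,0,0],"yaw":0},{"claw":-0.5,"delta_pos":[0,0,-3],"yaw":0},{"claw":-0.5,"delta_pos":[0,0,-3],"yaw":0},{"claw":-0.5,"delta_pos":[0,0,0],"yaw":0}])

```text
clock: 7.65
eef_pos: [547.8, -61.7, 366.9]
tcp_rot: [3.138, -0.002, 0.838]
contact_force: [-1.0, -0.1, -0.5]
opening: 0.75
grasp_force: 0.0
```

```bash
python3 - <<'E'
from h import *
s=r.sense()
for k in('clock','eef_pos','tcp_rot','contact_force','wrist_torque','opening','grasp_force'):print(k,s[k])
o=[]
for n,b in(('top',(215,120,345,240)),('side',(225,150,355,270))):
    f=r.grab_frame(n); o.append(cv2.resize(f['img'][b[1]:b[3],b[0]:b[2]],(390,360),interpolation=cv2.INTER_CUBIC))
hsv=cv2.cvtColor(f['img'],cv2.COLOR_BGR2HSV); m=cv2.inRange(hsv,(0,140,60),(8,255,255)); m[:, :220]=0; m[:,330:]=0; m[260:]=0
M=cv2.moments(m,True); u,v=M['m10']/M['m00'],M['m01']/M['m00']; p=onz(f,u,v,88); d=p[:2]-[547.4,-61.5]
a=np.degrees(np.arctan2(d[1],d[0])); print('red',u,v,p,np.hypot(*d),'wheel deg',(11.3-a)%360)
cv2.imwrite('pics/c.png',np.hstack(o))
E
```

```text
clock 7.65
eef_pos [547.8277738  -61.65144633 366.88012566]
tcp_rot [ 3.13824265e+00 -2.37058438e-03  8.37829672e-01]
contact_force [-1.03822826 -0.14367106 -0.51602635]
wrist_torque [0.00765634 0.0157114  0.02590735]
opening 0.7504674662060188
grasp_force 0.0
red 283.88 221.64 [ 509.32677375 -107.22419324   88.        ] 59.50018827747661 wheel deg 141.08317996026514
```

View pics/c.png

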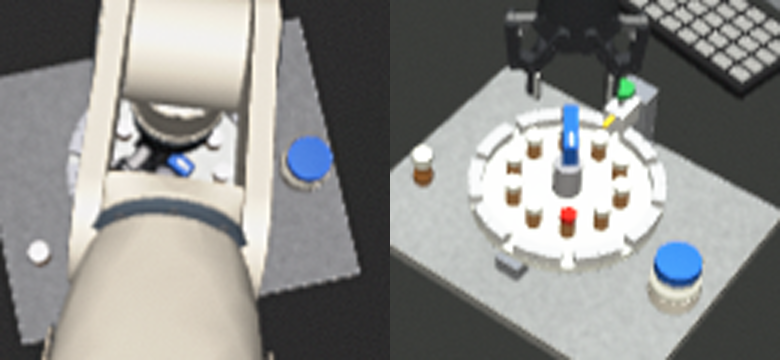

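The red cap is at side-image pixel (283.9,221.6), 59.5 mm from the axis. That puts the wheel at about 141° ± 3°, i.e. click 4, now settled by the roller; the button is still up. Next I'll shut the fingers and go over the button.

Request:
apply_moves(deltas=[{"claw":1,"delta_pos":[0,0,0],"yaw":0},{"claw":1,"delta_pos":[2.7,2,0],"yaw":0},{"claw":1,"delta_pos":[2.7,2,0],"yaw":0},{"claw":1,"delta_pos":[2.5,1.85,0],"yaw":0},{"claw":1,"delta_pos":[0,0,0],"yaw":0.16},{"claw":1,"delta_pos":[0,0,0],"yaw":0.16},{"claw":1,"delta_pos":[0,0,0],"yaw":0.16},{"claw":1,"delta_pos":[0,0,0],"yaw":0.16}])

```text
clock: 8.75
eef_pos: [643.2, -42.0, 363.3]
tcp_rot: [-3.141, 0.002, 0.193]
contact_force: [0.3, 0.6, 0.4]
opening: -0.0
grasp_force: 0.0
```

Request:
apply_moves(deltas=[{"claw":1,"delta_pos":[0,0,2.5],"yaw":0},{"claw":1,"delta_pos":[0,0,1.8],"yaw":0},{"claw":1,"delta_pos":[0,0,0],"yaw":0},{"claw":1,"delta_pos":[0,0,0],"yaw":0}])

```text
clock: 9.25
eef_pos: [643.7, -42.0, 321.8]
tcp_rot: [-3.142, -0.0, 0.198]
contact_force: [0.0, -0.2, 0.8]
opening: -0.0
grasp_force: 0.0
```

```bash
python3 - <<'E'
from h import *
s=r.sense()
for k in('clock','eef_pos','tcp_rot','contact_force','opening'):print(k,s[k])
f=r.grab_frame('side'); b=(235,110,365,210)
cv2.imwrite('pics/d.png',cv2.resize(f['img'][b[1]:b[3],b[0]:b[2]],None,fx=5,fy=5,interpolation=cv2.INTER_CUBIC))
E
```

```text
clock 9.25
eef_pos [643.67353315 -42.02556519 321.83691972]
tcp_rot [-3.14159133e+00 -3.65816877e-05  1.97904292e-01]
contact_force [ 0.0108817  -0.19638385  0.77181858]
opening -0.00033509031974070035
```

View pics/d.png

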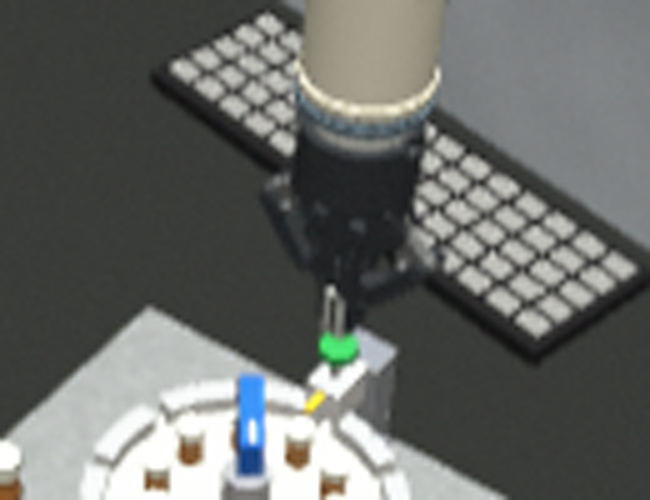

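The shut fingertips sit centred just above the green button (about (338,345) in the crop). I'll press in small steps and watch the force.

Request:
apply_moves(deltas=[{"claw":1,"delta_pos":[0,0,0.4],"yaw":0},{"claw":1,"delta_pos":[0,0,0.3],"yaw":0},{"claw":1,"delta_pos":[0,0,0.2],"yaw":0},{"claw":1,"delta_pos":[0,0,0.2],"yaw":0},{"claw":1,"delta_pos":[0,0,0.2],"yaw":0},{"claw":1,"delta_pos":[0,0,0],"yaw":0}])

```text
clock: 10.05
eef_pos: [643.4, -42.0, 308.5]
tcp_rot: [-3.142, 0.0, 0.198]
contact_force: [-0.0, 0.3, -1.3]
opening: 0.002
grasp_force: 0.0
```

Request:
apply_moves(deltas=[{"claw":1,"delta_pos":[0,0,0.1],"yaw":0},{"claw":1,"delta_pos":[0,0,0.1],"yaw":0},{"claw":1,"delta_pos":[0,0,0],"yaw":0}])

```text
clock: 10.42
eef_pos: [643.5, -42.0, 306.9]
tcp_rot: [3.142, -0.0, 0.198]
contact_force: [-0.2, -0.6, 2.6]
opening: -0.003
grasp_force: 1.3
```

Request:
apply_moves(deltas=[{"claw":1,"delta_pos":[0,0,0.1],"yaw":0},{"claw":1,"delta_pos":[0,0,0.1],"yaw":0},{"claw":1,"delta_pos":[0,0,0.1],"yaw":0},{"claw":1,"delta_pos":[0,0,0.1],"yaw":0},{"claw":1,"delta_pos":[0,0,0],"yaw":0}])

```text
clock: 11.05
eef_pos: [643.5, -42.0, 302.6]
tcp_rot: [3.142, -0.0, 0.198]
contact_force: [0.9, 0.0, 1.7]
opening: -0.002
grasp_force: 0.9
```

Request:
apply_moves(deltas=[{"claw":1,"delta_pos":[0,0,0.1],"yaw":0},{"claw":1,"delta_pos":[0,0,0.1],"yaw":0},{"claw":1,"delta_pos":[0,0,0.1],"yaw":0},{"claw":1,"delta_pos":[0,0,0.1],"yaw":0},{"claw":1,"delta_pos":[0,0,0],"yaw":0}])

```text
clock: 11.68
eef_pos: [643.5, -42.0, 298.6]
tcp_rot: [3.142, -0.0, 0.198]
contact_force: [0.8, 0.2, 1.5]
opening: -0.002
grasp_force: 0.9
```

Request:
apply_moves(deltas=[{"claw":1,"delta_pos":[0,0,0.1],"yaw":0},{"claw":1,"delta_pos":[0,0,0.1],"yaw":0},{"claw":1,"delta_pos":[0,0,0.1],"yaw":0},{"claw":1,"delta_pos":[0,0,0.1],"yaw":0},{"claw":1,"delta_pos":[0,0,0],"yaw":0}])

```text
clock: 12.3
eef_pos: [643.5, -42.0, 294.6]
tcp_rot: [3.142, -0.0, 0.198]
contact_force: [0.8, 0.1, 1.4]
opening: 0.004
grasp_force: 0.9
```

Request:
apply_moves(deltas=[{"claw":1,"delta_pos":[0,0,0.1],"yaw":0},{"claw":1,"delta_pos":[0,0,0.1],"yaw":0},{"claw":1,"delta_pos":[0,0,0.05],"yaw":0},{"claw":1,"delta_pos":[0,0,0],"yaw":0}])

```text
clock: 12.8
eef_pos: [643.5, -42.0, 292.1]
tcp_rot: [-3.142, 0.0, 0.198]
contact_force: [1.6, 0.4, 1.6]
opening: 0.003
grasp_force: 1.2
```

Request:
apply_moves(deltas=[{"claw":1,"delta_pos":[0,0,0.05],"yaw":0},{"claw":1,"delta_pos":[0,0,0.05],"yaw":0},{"claw":1,"delta_pos":[0,0,0],"yaw":0}])

```text
clock: 13.18
eef_pos: [643.5, -42.0, 291.2]
tcp_rot: [3.142, -0.0, 0.198]
contact_force: [0.6, 0.1, 2.9]
opening: 0.005
grasp_force: 1.4
```

Request:
apply_moves(deltas=[{"claw":1,"delta_pos":[0,0,0.05],"yaw":0},{"claw":1,"delta_pos":[0,0,0],"yaw":0}])

```text
clock: 13.42
eef_pos: [643.5, -42.0, 290.7]
tcp_rot: [3.142, -0.0, 0.198]
contact_force: [1.4, -0.7, 2.0]
opening: -0.0
grasp_force: 1.4
```

Request:
apply_moves(deltas=[{"claw":1,"delta_pos":[0,0,0.05],"yaw":0},{"claw":1,"delta_pos":[0,0,0],"yaw":0}])

```text
clock: 13.68
eef_pos: [643.5, -42.0, 290.1]
tcp_rot: [3.142, -0.0, 0.198]
contact_force: [1.8, -0.2, 3.5]
opening: -0.002
grasp_force: 1.4
```

Request:
apply_moves(deltas=[{"claw":1,"delta_pos":[0,0,0.05],"yaw":0},{"claw":1,"delta_pos":[0,0,0],"yaw":0}])

```text
clock: 13.92
eef_pos: [643.5, -42.0, 289.6]
tcp_rot: [3.142, 0.0, 0.198]
contact_force: [0.8, -0.1, 3.2]
opening: 0.003
grasp_force: 1.6
```

Request:
apply_moves(deltas=[{"claw":1,"delta_pos":[0,0,0.05],"yaw":0},{"claw":1,"delta_pos":[0,0,0],"yaw":0}])

```text
clock: 14.18
eef_pos: [643.5, -42.0, 289.6]
tcp_rot: [3.142, -0.0, 0.198]
contact_force: [0.3, -0.5, 7.3]
opening: 0.003
grasp_force: 3.5
```

Request:
apply_moves(deltas=[{"claw":1,"delta_pos":[0,0,0.05],"yaw":0},{"claw":1,"delta_pos":[0,0,0],"yaw":0}])

```text
clock: 14.42
eef_pos: [643.5, -42.0, 289.6]
tcp_rot: [3.141, -0.0, 0.198]
contact_force: [-0.8, -1.0, 11.4]
opening: -0.002
grasp_force: 5.4
```

Hard stop reached, and the push is about 11 N. I'll hold it, then retreat.

Request:
apply_moves(deltas=[{"claw":1,"delta_pos":[0,0,0],"yaw":0},{"claw":1,"delta_pos":[0,0,0],"yaw":0},{"claw":1,"delta_pos":[0,0,0],"yaw":0},{"claw":1,"delta_pos":[0,0,0],"yaw":0},{"claw":1,"delta_pos":[0,0,0],"yaw":0}])

```text
clock: 15.05
eef_pos: [643.5, -42.0, 289.6]
tcp_rot: [3.141, -0.0, 0.198]
contact_force: [-0.5, -0.5, 10.1]
opening: 0.002
grasp_force: 5.4
```

Request:
apply_moves(deltas=[{"claw":1,"delta_pos":[0,0,-0.2],"yaw":0},{"claw":1,"delta_pos":[0,0,-1],"yaw":0},{"claw":1,"delta_pos":[0,0,-3],"yaw":0},{"claw":1,"delta_pos":[0,0,-5],"yaw":0},{"claw":1,"delta_pos":[0,0,-3],"yaw":0},{"claw":1,"delta_pos":[0,0,0],"yaw":0},{"claw":1,"delta_pos":[0,0,0],"yaw":0}])

```text
clock: 15.92
eef_pos: [643.0, -42.0, 410.0]
tcp_rot: [-3.141, 0.001, 0.198]
contact_force: [-0.4, 0.3, -0.4]
opening: -0.0
grasp_force: 0.0
```

```bash
python3 - <<'E'
from h import *
f=r.grab_frame('side'); print(r.sense()['contact_force'])
hsv=cv2.cvtColor(f['img'],cv2.COLOR_BGR2HSV)
def cen(lo,hi,x0,y0,x1,y1):
    m=cv2.inRange(hsv,lo,hi)[y0:y1,x0:x1]; M=cv2.moments(m,True); return x0+M['m10']/M['m00'],y0+M['m01']/M['m00']
g=cen((45,100,50),(85,255,255),290,165,320,200); q=cen((0,140,60),(8,255,255),220,190,330,260)
print('green',g,depth(f,*g)); p=onz(f,*q,88); d=p[:2]-[547.7,-61.5]; print('red',q,(11.3-np.degrees(np.arctan2(d[1],d[0])))%360)
E
```

```text
[-0.57477518  0.4027011  -0.51437693]
green (301.51162790697674, 182.97674418604652) [649.19909197 -38.143227   112.79131349]
red (283.88, 221.64) 141.30446507043155
```

The button dropped about 18 mm or more, the wheel has not moved since click 4, and the arm is clear, so I'm handing in.

```bash
python3 -c "
from rig import r
print(r.sign_off())"
```

```text
the job is handed in; nothing more can be done
None
```

The job is handed in (sign-off gave no verdict): the wheel was turned two clicks to the fourth vial, and the green button was pressed to its hard stop and held at about 10–11 N for over half a second; the arm is clear.

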